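# Put the thin ceramic plaque on its stand

## Robot

A 6-joint arm with a two-finger parallel gripper is mounted at the origin on the work surface. World frame = base frame: x ahead of the robot, y to its left, z up, the work surface at z = 0. Lengths are in m, angles in rad, forces in N, time in s.
With the tool pointing down it reaches from about 0.3 to 0.875 m from the base axis. Payload 4.2 kg.
Tool frame: the origin (TCP) lies on the centre line of the jaws, within the pads' length; the fingertips stand 25 mm ahead of it and the grasp point (between the pads) lies 6 mm ahead of it; z points along the fingers, y is the line along which they close (so a half turn about z gives the same grasp; the last joint's range is limited). The gripper opens to 85 mm and grips with 20 to 120 N. Pads are 22 mm wide; open, the fingers measure 114 mm over their backs; the gripper's body (76 mm by 85 mm) begins 54 mm behind the grasp point. The pads swing forward as they close: fully open they stand 13 mm farther back than shut.
Start: joints at [-1.275, 0.32, 1.565, -0, 1.257, -0.02], TCP at [0.179, -0.547, 0.256] pointing down, gripper open.
Joint ranges: [-3.11, 3.11], [-0.84, 2.01], [0.21, 2.61], [-1.34, 4.49], [0.05, 2.63], [-2.56, 2.56]. Speed limits (rad/s): [2.57, 2.57, 3.14, 3.14, 3.14, 3.14].

## Interface

Orientations are given as a unit quaternion [x, y, z, w].
In Python, from cell import env gives the robot as it stands.
- The arm moves only by the shell command python3 -m pendant 'ROWS' [FORCE]. ROWS is JSON, a list of rows, each a list of 3 entries, a list of its own where there are three numbers: the shift along the tool's x, y, z in units of 80 cm (1.0 is 80 cm), then the turn about the tool's z in units of pi rad (1.0 is pi rad), then the opening, from -1 (shut) to 1 (fully open). A call has 1 to 20 rows; each row is the pose to reach, as a shift and turn from the pose commanded when the call began, along the tool's axes at that moment, turning the shorter way round; what a row does not reach only later rows make up. A row lasts 1/8 s, in which the tool goes at most 62.5 mm and 10.7 degrees, less where a joint would pass 70% of its speed; a pose out of reach is approached as far as the arm can. A call with a number of a shift or a turn outside -1 to 1 is refused whole. A call with a gripper value outside its range is refused whole. The fingers move at their own pace and stop on an object; FORCE is the grip in N (left out, the last holds). Time passes only in rows, so rows that repeat a pose let the fingers close. It gives the time, the measured TCP pose, the force, the opening and the grip force at its end, in the units of the state.
- env.get_state(): the state, without advancing time (a new reading comes with each control period).
- env.snapshot(name): name is "scene" or "side" or "wrist"; returns the picture (480x640x3 uint8, red, green, blue); there is no depth.
- env.calibration(name): a dict with "fovy" (degrees; the focal length in pixels is half the picture's height over the tangent of half this angle, whatever the lens; pixels are square), "cx", "cy" (the principal point, pixels), "distortion" ([k1, k2, p1, p2, k3] as OpenCV has them; the pictures are not rectified), "T" (4x4, takes a point from camera to world coordinates). Camera axes: x right, y down, z forward; pixel columns grow to the right and rows downward; lengths in m; the calibration is good to about 2 mm. A picture is of the moment at which its call begins: read the wrist's pose just before it. calibration takes no time and is no camera call; for the wrist camera it gives the pose at the moment of the call.
- env.hand_in(): hands the job in; it is judged then, once.
Trained networks look in the newest picture that a camera, given by its name, has taken for a name from the list of things; names that differ only in an ending like _2 or _b are one class to them, and where a whole thing is asked for, a point or a joint stands for the part that bears it (a point fixed in the world has none). Each returns a list of dicts, best first, with "conf" (0 to 1); they miss things now and then, are a little off and sometimes report something else, mostly with a low value. They report only what shows in the picture. A call takes as long as a camera call. They do not tell look-alikes from the thing itself.
- env.trace(camera, name): "mask" (480x640 bool, what is visible of it) and "centre" ([column, row] in pixels, amid what is visible of it).
The state is a dict: "clock": time; "qpos": joint angles; "joint_velocities": joint speeds; "joint_efforts": joint torques, N m; "tool_pos": TCP position; "tcp_rot": TCP orientation; "force": force on the tool from outside, world axes, zero at the start; "moment": the same for the moment, N m; "opening": finger opening in m; "gripper_force": force on a finger pad.
Only numpy, scipy, OpenCV 4.12 (cv2) and the standard library are available. Lean on these libraries where they do the work, as an engineer would, in place of code of your own. Each camera call takes 0.05 s, during which the arm holds its last target. There are 200 camera calls.

## Task

The thin ceramic plaque lies flat in the shallow inlay of the display step: press it only lightly with a fingertip and slide it, without lifting it, out over the step's front edge until its near end overhangs by at least 30 mm (but less than half of it). Then take it by its two long sides at the overhanging end, and lay it gently, flat, centred and lined up lengthwise, on the narrow wooden stand, and let go. The plaque is brittle: do not press hard (it rides up on the raised tongue at the front), drop it or let it touch the counter, and leave the other pieces where they are.

Things in the scene. Friction and masses are not known exactly. Their poses are not given: they have to be found in the camera images.
- tile_center (a point): Centre (half-way up) of the flat ceramic plaque: 140 mm long (its x), 60 wide (y), 3 thick (z), 40 to 80 g, white with a thin painted border. It lies in the step's inlay, flush with the wood around, its far end within 8 mm of the inlay's end. Brittle: cracks if pressed over 22 N while it slides, 60 N at rest; touch down slowly. Its matt top grips a fingertip, its smooth foot slides (friction 0.2).
- riser_edge (a point): Middle of the front edge of the fixed wooden display step (260 mm deep, 360 wide, top 50 to 70 mm over the counter), 3 mm below its top: the floor level of its inlay, a recess 64 mm wide, 200 long, open at the front. The inlay's last 45 mm is a stiff wooden tongue that stays raised, its front 3 to 7 mm above this level, unmeasured: the plaque rides up on it. x inward, within 0.25 rad of ahead; y left, z up.
- stand_top (a point): Centre of the top face of the fixed dark wooden stand: a plain block 120 mm long (its x), 36 wide (y), flat top 40 to 50 mm above the counter, z up; narrower than the plaque, so fingers holding the plaque by its long sides pass beside it. It stands on the counter, left or right, nearer the robot than the step.
- sake_cup: Bystander, loose: small open cup, 50 mm across, 42 mm high; on the step, to the left of the plaque; origin at the centre of its underside. To be left where it is.
- small_bowl: Bystander, loose: small open bowl, 54 mm across, 30 mm high; on the step, to the right of the plaque; origin at the centre of its underside. To be left where it is.
- figurine: Bystander, loose: dark metal figurine, 36 mm square foot, 44 mm high; on the step, behind the plaque; origin at the centre of its underside. To be left where it is.
- tea_bowl: Bystander, loose: open bowl, 100 mm across, 60 mm high; on the counter beside the step, on the side where the stand is not; origin at the centre of its underside. To be left where it is.
- saucer: Bystander, loose: flat round dish, 110 mm across, 18 mm high; on the counter to the left; origin at the centre of its underside. To be left where it is.
- flask: Bystander, loose: closed ceramic flask with cork, 60 mm across, 100 mm high; on the counter to the right; origin at the centre of its underside. To be left where it is.
Not all that is in view belongs to the job. Of the things like the part that bears tile_center, leave any that is blue, green or purple; of the rest the larger one is meant.

How it is judged:
On the way, in this order (a step that is already met when the one before it is completed fails the run):
1. the plaque lies on the step with its near end overhanging the front edge by at least 25 mm, and its centre still over the step (x of tile_center in the frame of riser_edge between 0 and 0.045 m and angle between tile_center's own z axis and vertical below 0.12 rad and z of tile_center in the frame of riser_edge below 0.011 m and contact force between tile and riser above 0.05 N), for 0.2 s.
2. the plaque is held by the fingers, lifted clear of the step (contact force between the fingers and tile above 0.5 N and contact force between tile and riser below 0.01 N and z of tile_center in the frame of riser_edge above 0.02 m), for 0.2 s.
At the end, for the whole second after the job is handed in: The plaque lies at rest, flat (tilted less than 0.06 rad) on top of the stand, its centre within 15 mm of the stand's centre and its long axis within 0.17 rad of the stand's, released; it is touched by nothing but the stand (horizontal distance between tile_center and stand_top below 0.015 m and angle between the x axis of tile_center and the x axis of stand_top, either way round below 0.17 rad and angle between tile_center's own z axis and vertical below 0.06 rad and z of tile_center in the frame of stand_top below 0.006 m and linear speed of tile below 0.02 m/s and contact force between tile and stand above 0.1 N and contact force between the fingers and tile below 0.01 N).
It fails at once if the plaque is pressed with more than 22 N onto the step while it slides (once some 18 mm from its start), or with more than 60 N onto the step or the stand ((contact force between tile and riser above 22 N and linear speed of tile above 0.01 m/s and x of tile_center in the frame of riser_edge below 0.11 m) or contact force between tile and riser above 60 N or contact force between tile and stand above 60 N).
It fails at once if the plaque is lifted off the step while its centre is still more than 60 mm in from the front edge (x of tile_center in the frame of riser_edge between 0.06 and 0.26 m and z of tile_center in the frame of riser_edge between 0.012 and 0.04 m).
It fails at once if the plaque is dropped (from more than about 10 mm) (contact force between anything else and tile below 0.01 N and linear speed of tile above 0.45 m/s).
It fails at once if the plaque touches the counter (height (world z) of tile_center below 0.012 m).
It fails at once if one of the other pieces is moved by more than 15 mm (distance of any of sake_cup, small_bowl, figurine, tea_bowl, saucer, flask from where it was at the start of the episode above 0.015 m).
It also fails if it takes over 72 s, if anything falls off the work surface, if the arm or the gripper's body presses on something with over 40 N, if the wrist force passes 120 N, or if a joint passes its speed limit or range.

## Working session

There is one attempt and no reset: what is moved stays moved. The work goes in short steps, Python scripts to look and compute and a shell command to move; the robot and the scene stay as the last step left them, time stands still between calls to the robot, and variables do not carry over. Pictures are saved under pics/ and viewed, at most 10 in all, crops included, and the job is handed in when it is done.

```bash
ls; mkdir -p pics
cat > h.py <<'E'
import numpy as np, cv2
from cell import env
from scipy.spatial.transform import Rotation as R
def cal(n):
    c=env.calibration(n); f=240/np.tan(np.radians(c["fovy"])/2)
    K=np.array([[f,0,c["cx"]],[0,f,c["cy"]],[0,0,1.]]); return K,np.array(c["distortion"],float),np.array(c["T"])
def ray(n,px,z,C=None):
    "pixels -> world points on plane z"
    K,d,T=C or cal(n); px=np.array(px,float).reshape(-1,1,2)
    u=cv2.undistortPoints(px,K,d).reshape(-1,2); v=np.c_[u,np.ones(len(u))]@T[:3,:3].T; o=T[:3,3]
    return o+v*((z-o[2])/v[:,2])[:,None]
def proj(n,P,C=None):
    K,d,T=C or cal(n); Ti=np.linalg.inv(T); r,_=cv2.Rodrigues(Ti[:3,:3])
    return cv2.projectPoints(np.array(P,float).reshape(-1,1,3),r,Ti[:3,3],K,d)[0].reshape(-1,2)
def snap(n,f=None):
    im=env.snapshot(n)
    if f: cv2.imwrite("pics/"+f,im[...,::-1])
    return im
E
python3 - <<'E'
from h import *
print(env.get_state())
for n in ("scene","side"):
    snap(n,n+"0.png"); print(n,cal(n)[2].round(3).tolist())
    for t in ("tile_center","sake_cup","small_bowl","figurine","tea_bowl","saucer","flask"):
        print(t,[(np.round(r["centre"]),round(r["conf"],2),int(r["mask"].sum())) for r in env.trace(n,t)])
E
```

```text
pics
{'clock': 0.0, 'qpos': array([-1.27502804e+00,  3.20303967e-01,  1.56568020e+00, -6.29224317e-06,
        1.25737675e+00, -1.99754134e-02]), 'joint_velocities': array([ 0.00014429,  0.00194544,  0.00103321, -0.00060784, -0.00120649,
        0.0001187 ]), 'joint_efforts': array([ 1.00638543e-03, -4.15520775e+01, -2.34160888e+01, -1.61512644e-04,
        8.24324205e-03,  3.31706183e-06]), 'tool_pos': array([ 0.1784392 , -0.54616324,  0.25547482]), 'tcp_rot': array([ 9.87563562e-01,  1.57217779e-01, -1.24496441e-04, -8.75329495e-04]), 'force': array([-0.02639239,  0.18872242,  0.73754807]), 'moment': array([ 0.01558341,  0.02807209, -0.01779102]), 'gripper_force': 0.0, 'opening': 0.08523631003907411}
scene [[-0.296, 0.551, -0.78, 1.7], [0.955, 0.161, -0.249, 0.39], [-0.012, -0.819, -0.574, 0.962], [0.0, 0.0, 0.0, 1.0]]
tile_center [(array([334., 242.]), 0.78, 698), (array([463., 239.]), 0.76, 692), (array([192., 288.]), 0.71, 437), (array([319., 293.]), 0.64, 1068), (array([406., 257.]), 0.6, 396)]
sake_cup [(array([386., 296.]), 0.75, 505), (array([335., 319.]), 0.53, 299)]
small_bowl [(array([261., 277.]), 0.84, 326)]
figurine [(array([337., 319.]), 0.68, 298)]
tea_bowl [(array([233., 220.]), 0.83, 834)]
saucer [(array([498., 330.]), 0.69, 1232)]
flask [(array([152., 256.]), 0.79, 704)]
side [[-0.772, -0.377, 0.512, -0.248], [-0.636, 0.442, -0.633, 0.976], [0.013, -0.814, -0.581, 0.94], [0.0, 0.0, 0.0, 1.0]]
tile_center [(array([373., 271.]), 0.97, 722), (array([325., 307.]), 0.94, 407), (array([285., 226.]), 0.87, 601), (array([353., 196.]), 0.44, 195)]
sake_cup [(array([247., 240.]), 0.63, 325), (array([184., 318.]), 0.51, 1067)]
small_bowl [(array([318., 195.]), 0.74, 182)]
figurine [(array([245., 222.]), 0.67, 189)]
tea_bowl [(array([422., 215.]), 0.65, 688)]
saucer [(array([186., 316.]), 0.87, 1063)]
flask [(array([393., 175.]), 0.93, 428)]
```

View pics/scene0.png

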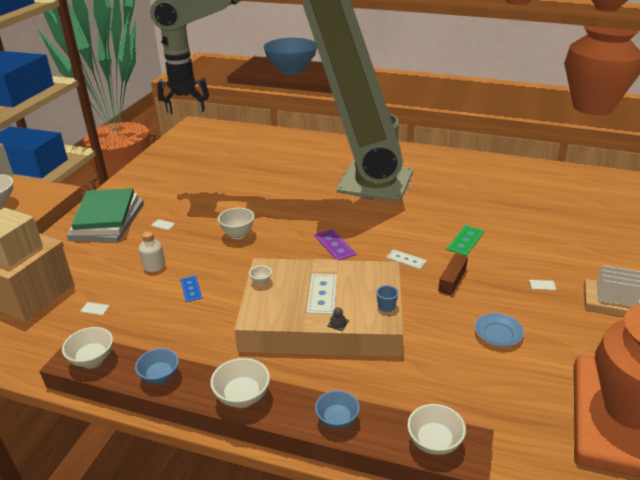

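View pics/side0.png

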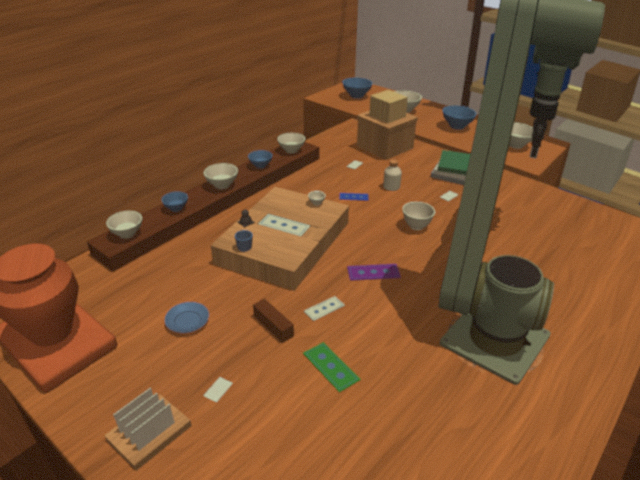

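Look-alikes in the scene view: purple (334,242), green (463,239) and blue (192,288) are excluded by colour. That leaves small white (406,257) on the counter and larger white (319,293) in the inlay, so I choose the one at (319,293). The dark stand is at (454,273).

Run:
```python
from h import *
print("tile",ray("scene",[[322,293]],.06).round(3),"side",ray("side",[[284,226]],.06).round(3))
print("stand",ray("scene",[[454,268]],.045).round(3), ray("side",[[275,316]],.045).round(3))
print("stepcorners scene",ray("scene",[[253,261],[399,263],[404,335],[239,332]],.06).round(3))
print("step side",ray("side",[[283,190],[350,205],[292,268],[215,242]],.06).round(3))
s=env.get_state();Tt=np.eye(4);Tt[:3,:3]=R.from_quat(s["tcp_rot"]).as_matrix();Tt[:3,3]=s["tool_pos"]
K,d,T=cal("wrist");print(K,d,(np.linalg.inv(Tt)@T).round(3)); print(Tt.round(3))
im=cv2.imread("pics/scene0.png")[225:345,225:475];im2=cv2.imread("pics/side0.png")[180:345,200:380]
cv2.imwrite("pics/crop.png",np.hstack([cv2.resize(im,(400,300)),cv2.resize(im2,(330,300))]))
```

```text
tile [[0.658 0.033 0.06 ]] side [[0.656 0.035 0.06 ]]
stand [[0.456 0.31  0.045]] [[0.429 0.314 0.045]]
stepcorners scene [[ 0.587 -0.169  0.06 ]
 [ 0.494  0.179  0.06 ]
 [ 0.742  0.243  0.06 ]
 [ 0.833 -0.097  0.06 ]]
step side [[ 0.799 -0.114  0.06 ]
 [ 0.581 -0.181  0.06 ]
 [ 0.508  0.165  0.06 ]
 [ 0.748  0.218  0.06 ]]
[[354.62731952   0.         317.12603911]
 [  0.         354.62731952 244.67307142]
 [  0.           0.           1.        ]] [0.0233509 0.        0.        0.        0.       ] [[ 0.001 -0.945 -0.328  0.086]
 [ 1.     0.001  0.001 -0.   ]
 [-0.001 -0.328  0.945 -0.117]
 [ 0.     0.     0.     1.   ]]
[[ 0.951  0.311  0.     0.179]
 [ 0.311 -0.951 -0.    -0.547]
 [-0.     0.    -1.     0.256]
 [ 0.     0.     0.     1.   ]]
```

View pics/crop.png

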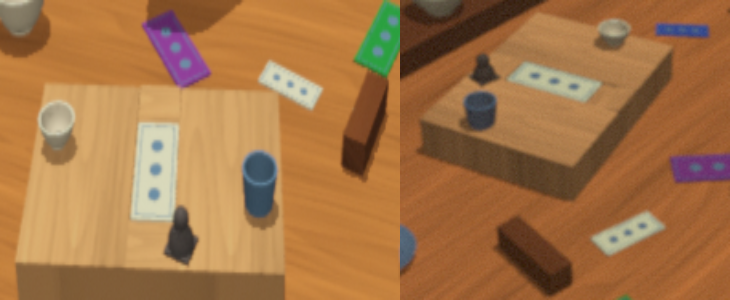

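The crop confirms it: the large white plaque lies in the inlay with the tongue on its robot side, and the stand is to the left. I'll move to a hover over the step.

```bash
python3 -m pendant '[[[0.72,-0.51,0],0.027,-1],[[0.72,-0.51,0],0.027,-1],[[0.72,-0.51,0],0.027,-1],[[0.72,-0.51,0],0.027,-1],[[0.72,-0.51,0],0.027,-1],[[0.72,-0.51,0],0.027,-1],[[0.72,-0.51,0],0.027,-1],[[0.72,-0.51,0],0.027,-1],[[0.72,-0.51,0],0.027,-1],[[0.72,-0.51,0],0.027,-1],[[0.72,-0.51,0],0.027,-1],[[0.72,-0.51,0],0.027,-1],[[0.72,-0.51,0],0.027,-1],[[0.72,-0.51,0],0.027,-1]]'
python3 - <<'E'
from h import *
snap("wrist","w1.png")
for t in ("tile_center",):
    for r in env.trace("wrist",t): print(np.round(r["centre"]),r["conf"],cv2.minAreaRect(np.argwhere(r["mask"])[:,::-1].astype(np.float32)))
print(cal("wrist")[2].round(4).tolist())
E
```

```text
clock: 2.55
tool_pos: [0.5985, 0.0188, 0.2563]
tcp_rot: [0.993, 0.115, -0.0, 0.0]
force: [-0.9, -0.4, -0.7]
opening: 0.0
gripper_force: 0.0
[622. 214.] 0.97 ((622.5, 214.5), (91.0, 33.0), 90.0)
[ 30. 403.] 0.96 ((30.250015258789062, 404.75), (54.07494354248047, 86.0139389038086), 18.434946060180664)
[147. 340.] 0.86 ((148.89437866210938, 339.3455810546875), (85.61393737792969, 30.652061462402344), 23.00887107849121)
[272. 356.] 0.7 ((297.2400207519531, 378.82000732421875), (98.80001068115234, 27.000001907348633), 53.130104064941406)
[501. 190.] 0.46 ((501.7691955566406, 189.15386962890625), (61.57172775268555, 73.77513122558594), 56.3099365234375)
[[0.2281, -0.9199, -0.3189, 0.6821], [-0.9736, -0.2151, -0.0761, 0.0383], [0.0014, 0.3279, -0.9447, 0.3737], [0.0, 0.0, 0.0, 1.0]]
```

View pics/w1.png

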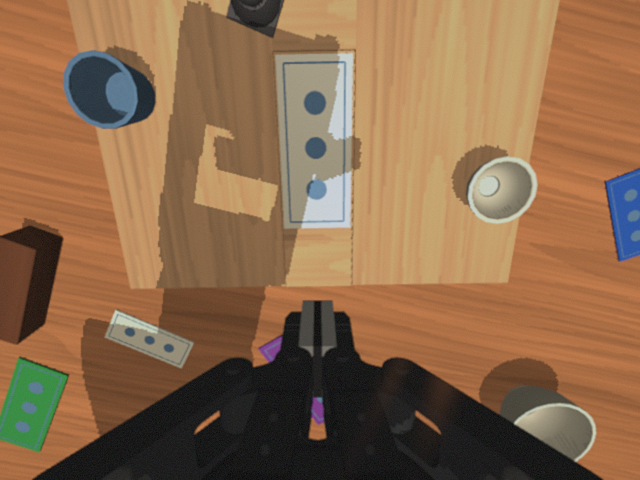

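The wrist view shows the plaque with corners (275,52), (354,50), (351,227) and (283,229). The step's front edge runs (131,289)–(510,282), the figurine is at (256,10), and the stand is on the left at (20,280).

Run:
```python
from h import *
c=[[275,52],[354,50],[351,227],[283,229]]; e=[[131,289],[510,282]]
n=np.linalg.norm
for z in (.05,.055,.06,.065,.07):
    p=ray("wrist",c,z); q=ray("wrist",e,z)
    L=(n(p[0]-p[3])+n(p[1]-p[2]))/2; W=(n(p[0]-p[1])+n(p[2]-p[3]))/2
    m=q.mean(0); y=q[0]-q[1]; yaw=np.arctan2(-y[0],y[1]); ax=(p[0]+p[1]-p[2]-p[3])/2
    t=p.mean(0); X=np.array([np.cos(yaw),np.sin(yaw),0])
    Y=np.array([-np.sin(yaw),np.cos(yaw),0])
    print(z,"L,W",L.round(4),W.round(4),"edge",n(y).round(4),"mid",m.round(4),"yaw",yaw.round(3),"tileyaw",np.arctan2(ax[1],ax[0]).round(3),"tile",t.round(4),"rel",((t-m)@X).round(4),((t-m)@Y).round(4))
f=ray("wrist",[[256,25]],.06);print(f)
```

```text
0.05 L,W 0.1487 0.0642 edge 0.3787 mid [ 5.314e-01 -4.000e-04  5.000e-02] yaw 0.25 tileyaw 0.244 tile [0.6613 0.0341 0.05  ] rel 0.1344 0.0013
0.055 L,W 0.1464 0.0632 edge 0.3729 mid [5.338e-01 2.000e-04 5.500e-02] yaw 0.25 tileyaw 0.244 tile [0.6616 0.0342 0.055 ] rel 0.1323 0.0013
0.06 L,W 0.1441 0.0622 edge 0.367 mid [0.5361 0.0008 0.06  ] yaw 0.25 tileyaw 0.244 tile [0.6619 0.0343 0.06  ] rel 0.1302 0.0013
0.065 L,W 0.1418 0.0612 edge 0.3612 mid [0.5384 0.0014 0.065 ] yaw 0.25 tileyaw 0.244 tile [0.6623 0.0343 0.065 ] rel 0.1281 0.0013
0.07 L,W 0.1395 0.0603 edge 0.3553 mid [0.5407 0.002  0.07  ] yaw 0.25 tileyaw 0.244 tile [0.6626 0.0344 0.07  ] rel 0.1261 0.0012
[[0.73863302 0.09909439 0.06      ]]
```

```bash
python3 -m pendant '[[[0.112,-0.001,0],-0.005,-1],[[0.112,-0.001,0.06],-0.005,-1],[[0.112,-0.001,0.12],-0.005,-1],[[0.112,-0.001,0.16],-0.005,-1],[[0.112,-0.001,0.18],-0.005,-1],[[0.112,-0.001,0.18],-0.005,-1],[[0.112,-0.001,0.18],-0.005,-1]]'
python3 -m pendant '[[[0,0,0.003],0,-1],[[0,0,0.006],0,-1],[[0,0,0.009],0,-1],[[0,0,0.012],0,-1],[[0,0,0.012],0,-1]]'
```

```text
clock: 3.52
tool_pos: [0.6874, 0.0411, 0.1143]
tcp_rot: [0.992, 0.123, 0.002, 0.0]
force: [-0.2, -0.3, 0.3]
opening: 0.0
gripper_force: 0.0
clock: 4.15
tool_pos: [0.6862, 0.0414, 0.1023]
tcp_rot: [0.992, 0.123, -0.0, 0.0]
force: [0.4, -0.6, 0.4]
opening: -0.0001
gripper_force: 0.0
```

```bash
python3 -m pendant '[[[0,0,0.001],0,-1],[[0,0,0.002],0,-1],[[0,0,0.003],0,-1],[[0,0,0.004],0,-1],[[0,0,0.005],0,-1],[[0,0,0.006],0,-1],[[0,0,0.006],0,-1]]'
```

```text
clock: 5.03
tool_pos: [0.6864, 0.0414, 0.0978]
tcp_rot: [0.992, 0.123, -0.0, 0.0]
force: [0.1, -0.2, -0.3]
opening: 0.0001
gripper_force: 0.0
```

```bash
python3 -m pendant '[[[0,0,0.001],0,-1],[[0,0,0.002],0,-1],[[0,0,0.003],0,-1],[[0,0,0.003],0,-1]]'
```

```text
clock: 5.52
tool_pos: [0.6864, 0.0414, 0.0954]
tcp_rot: [0.992, 0.123, -0.0, 0.0]
force: [0.2, -0.1, 0.3]
opening: 0.0001
gripper_force: 0.0
```

```bash
python3 -m pendant '[[[0,0,0.001],0,-1],[[0,0,0.002],0,-1],[[0,0,0.002],0,-1]]'
```

```text
clock: 5.9
tool_pos: [0.6864, 0.0414, 0.0938]
tcp_rot: [0.992, 0.123, -0.0, 0.0]
force: [-0.2, 0.2, -0.6]
opening: -0.0
gripper_force: 0.0
```

```bash
python3 -m pendant '[[[0,0,0.001],0,-1],[[0,0,0.0015],0,-1],[[0,0,0.0015],0,-1]]'
```

```text
clock: 6.28
tool_pos: [0.6864, 0.0414, 0.0926]
tcp_rot: [0.992, 0.123, -0.0, 0.0]
force: [-0.2, 0.3, -0.2]
opening: -0.0001
gripper_force: 0.0
```

```bash
python3 -m pendant '[[[0,0,0.001],0,-1],[[0,0,0.0015],0,-1],[[0,0,0.0015],0,-1]]'
```

```text
clock: 6.65
tool_pos: [0.6864, 0.0414, 0.0914]
tcp_rot: [0.992, 0.123, -0.0, 0.0]
force: [-0.2, -0.8, 1.2]
opening: -0.0002
gripper_force: 0.0
```

```bash
python3 -m pendant '[[[0,0,0.0005],0,-1],[[0,0,0.001],0,-1],[[0,0,0.001],0,-1]]'
```

```text
clock: 7.02
tool_pos: [0.6864, 0.0414, 0.0906]
tcp_rot: [0.992, 0.123, -0.0, 0.0]
force: [-0.3, -1.0, -0.3]
opening: -0.0001
gripper_force: 0.0
```

```bash
python3 -m pendant '[[[0,0,0.0005],0,-1],[[0,0,0.001],0,-1],[[0,0,0.001],0,-1]]'
```

```text
clock: 7.4
tool_pos: [0.6865, 0.0414, 0.0901]
tcp_rot: [0.992, 0.123, 0.0, 0.0]
force: [0.1, 0.3, 1.3]
opening: -0.0001
gripper_force: 0.5
```

```bash
python3 -m pendant '[[[0,0,0.0005],0,-1],[[0,0,0.0005],0,-1],[[0,0,0.0005],0,-1]]'
```

```text
clock: 7.78
tool_pos: [0.6866, 0.0414, 0.09]
tcp_rot: [0.992, 0.123, 0.0, 0.0]
force: [-1.1, 0.9, 5.0]
opening: 0.0004
gripper_force: 2.6
```

```bash
python3 -m pendant '[[[-0.004,0,0],0,-1],[[-0.008,0,0],0,-1],[[-0.012,0,0],0,-1],[[-0.016,0,0],0,-1],[[-0.016,0,0],0,-1]]'
```

```text
clock: 8.4
tool_pos: [0.674, 0.0382, 0.09]
tcp_rot: [0.992, 0.123, 0.0, 0.0]
force: [0.7, -1.0, 5.8]
opening: 0.0
gripper_force: 2.9
```

```bash
python3 -m pendant '[[[-0.005,0,0],0,-1],[[-0.01,0,0],0,-1],[[-0.015,0,0],0,-1],[[-0.015,0,0],0,-1]]'
python3 - <<'E'
from h import *
snap("scene");print([(r["centre"],r["conf"],int(r["mask"].sum())) for r in env.trace("scene","tile_center")])
E
```

```text
clock: 8.9
tool_pos: [0.6628, 0.0353, 0.0904]
tcp_rot: [0.992, 0.123, 0.001, 0.0]
force: [-0.5, -0.2, 8.6]
opening: 0.0001
gripper_force: 3.5
[([405.0, 257.4], 0.93, 326), ([465.4, 240.5], 0.81, 637), ([319.3, 297.5], 0.78, 458), ([188.0, 289.6], 0.59, 396), ([344.1, 244.2], 0.53, 202)]
```

```bash
python3 -m pendant '[[[-0.005,0,-0.0003],0,-1],[[-0.01,0,-0.0006],0,-1],[[-0.015,0,-0.001],0,-1],[[-0.015,0,-0.001],0,-1]]'
```

```text
clock: 9.5
tool_pos: [0.6508, 0.0323, 0.091]
tcp_rot: [0.992, 0.123, 0.001, 0.0]
force: [0.3, 0.3, 6.9]
opening: -0.0002
gripper_force: 3.2
```

Run:
```python
from h import *
snap("wrist","w2.png");print(env.get_state()["tool_pos"],cal("wrist")[2].round(4).tolist())
```

```text
[0.65080178 0.03230159 0.09092908] [[0.2452, -0.9163, -0.3165, 0.7338], [-0.9695, -0.2313, -0.0814, 0.0534], [0.0014, 0.3268, -0.9451, 0.2081], [0.0, 0.0, 0.0, 1.0]]
```

View pics/w2.png

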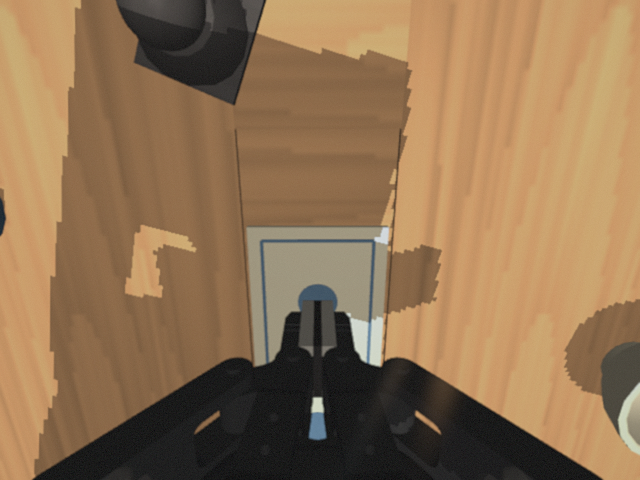

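The plaque follows the finger: its rear edge is at row 227, with bare inlay behind it up to row 130. I'll keep sliding.

```bash
python3 -m pendant '[[[-0.006,0,-0.0003],0,-1],[[-0.012,0,-0.0006],0,-1],[[-0.018,0,-0.0009],0,-1],[[-0.018,0,-0.0009],0,-1]]'
python3 - <<'E'
from h import *
C=(cal("wrist")[0],cal("wrist")[1],np.array([[0.2452,-0.9163,-0.3165,0.7338],[-0.9695,-0.2313,-0.0814,0.0534],[0.0014,0.3268,-0.9451,0.2081],[0,0,0,1]]))
X=np.array([np.cos(.247),np.sin(.247),0])
p=ray("wrist",[[318,227],[318,130]],.066,C);print(p,(p-[.539,.0015,0])@X)
E
```

```text
clock: 10.05
tool_pos: [0.6366, 0.0288, 0.0915]
tcp_rot: [0.992, 0.123, 0.0, 0.0]
force: [0.7, 0.5, 6.2]
opening: 0.0001
gripper_force: 3.1
[[0.69385723 0.04271897 0.066     ]
 [0.73105156 0.05215945 0.066     ]] [0.16023523 0.19860889]
```

```bash
python3 -m pendant '[[[-0.006,0,-0.0005],0,-1],[[-0.012,0,-0.001],0,-1],[[-0.018,0,-0.0015],0,-1],[[-0.018,0,-0.0015],0,-1]]'
```

```text
clock: 10.55
tool_pos: [0.6217, 0.0252, 0.092]
tcp_rot: [0.992, 0.123, -0.001, 0.0]
force: [-0.9, -0.3, 4.1]
opening: -0.0001
gripper_force: 1.8
```

```bash
python3 -m pendant '[[[-0.006,0,-0.0001],0,-1],[[-0.012,0,-0.0004],0,-1],[[-0.018,0,-0.0007],0,-1],[[-0.018,0,-0.0007],0,-1]]'
```

```text
clock: 11.05
tool_pos: [0.6079, 0.0218, 0.0924]
tcp_rot: [0.992, 0.123, -0.001, -0.0]
force: [0.2, 0.2, -0.5]
opening: -0.0
gripper_force: 0.0
```

```bash
python3 -m pendant '[[[-0.006,0,-0.0004],0,-1],[[-0.012,0,-0.0008],0,-1],[[-0.018,0,-0.0011],0,-1],[[-0.018,0,-0.0011],0,-1],[[-0.018,0,-0.0011],0,-1]]'
python3 - <<'E'
from h import *
snap("wrist","w3.png");print(env.get_state()["tool_pos"]);C=cal("wrist");print(C[2].round(4).tolist())
X=np.array([np.cos(.247),np.sin(.247),0])
for r in range(170,300,20):
    p=ray("wrist",[[318,r]],.066,C);print(r,(p-[.539,.0015,0])@X)
E
```

```text
clock: 11.68
tool_pos: [0.595, 0.0184, 0.0937]
tcp_rot: [0.992, 0.123, 0.0, 0.0]
force: [0.1, -0.6, -0.8]
opening: -0.0002
gripper_force: 0.0
[0.59507251 0.01838926 0.09371478]
[[0.2453, -0.9161, -0.3171, 0.6782], [-0.9695, -0.2314, -0.0813, 0.0395], [0.0011, 0.3273, -0.9449, 0.2108], [0.0, 0.0, 0.0, 1.0]]
170 [0.12585812]
190 [0.11778335]
210 [0.10939374]
230 [0.10067445]
250 [0.09160977]
270 [0.08218304]
290 [0.07237659]
```

View pics/w3.png

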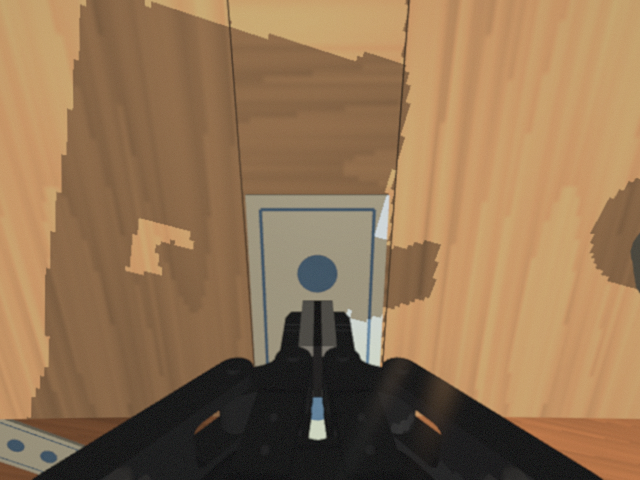

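The finger lost contact near the end: the rear edge is at row 196, so the centre is at about x = 0.045. I'll press down again lightly and slide about 14 mm more.

```bash
python3 -m pendant '[[[0,0,0.0005],0,-1],[[0,0,0.001],0,-1],[[0,0,0.001],0,-1]]'
```

```text
clock: 12.1
tool_pos: [0.595, 0.0184, 0.0929]
tcp_rot: [0.992, 0.123, 0.0, 0.0]
force: [0.4, 1.0, 0.4]
opening: 0.0001
gripper_force: 0.4
```

```bash
python3 -m pendant '[[[0,0,0.0005],0,-1],[[0,0,0.0005],0,-1],[[0,0,0.0005],0,-1]]'
```

```text
clock: 12.48
tool_pos: [0.595, 0.0184, 0.0928]
tcp_rot: [0.992, 0.123, 0.0, 0.0]
force: [-0.4, -0.4, 4.3]
opening: -0.0
gripper_force: 2.1
```

```bash
python3 -m pendant '[[[-0.006,0,0],0,-1],[[-0.012,0,-0.0002],0,-1],[[-0.018,0,-0.0004],0,-1],[[-0.018,0,-0.0004],0,-1],[[-0.018,0,-0.0004],0,-1]]'
python3 - <<'E'
from h import *
im=snap("wrist","w4.png");C=cal("wrist")
X=np.array([np.cos(.247),np.sin(.247),0])
col=im[140:290,290:345].astype(int).mean(1); d=np.abs(np.diff(col[:,2])); i=np.argsort(-d)[:4]; print(i+140,d[i])
for r in range(170,240,10):
    p=ray("wrist",[[318,r]],.066,C);print(r,(p-[.539,.0015,0])@X)
E
```

```text
clock: 13.1
tool_pos: [0.5804, 0.0146, 0.0932]
tcp_rot: [0.992, 0.123, -0.0, 0.0]
force: [-0.2, -0.2, 6.0]
opening: -0.0003
gripper_force: 3.3
[194 195 207 211] [26.         23.52727273 21.21818182 14.50909091]
170 [0.11078791]
180 [0.10680551]
190 [0.10274633]
200 [0.0986086]
210 [0.09439049]
220 [0.0900901]
230 [0.0857055]
```

The rear edge is now at row 195, which puts the centre at x ≈ 0.031 and the overhang at about 39 mm. I'll lift off, open the gripper, back out and look.

```bash
python3 -m pendant '[[[0,0,-0.02],0,-1],[[0,0,-0.06],0,-1],[[-0.04,0,-0.11],0,1],[[-0.079,0,-0.16],0,1],[[-0.079,0,-0.16],0,1],[[-0.079,0,-0.16],0,1],[[-0.079,0,-0.16],0,1]]'
python3 - <<'E'
from h import *
snap("wrist","w5.png");print(env.get_state()["tool_pos"].round(4),cal("wrist")[2].round(4).tolist())
E
```

```text
clock: 14.02
tool_pos: [0.5194, -0.0004, 0.2195]
tcp_rot: [0.992, 0.123, -0.001, -0.0]
force: [0.0, -0.3, 0.5]
opening: 0.0852
gripper_force: 0.0
[ 5.195e-01 -4.000e-04  2.194e-01] [[0.2455, -0.9151, -0.3199, 0.603], [-0.9694, -0.2316, -0.0813, 0.0207], [0.0003, 0.3301, -0.9439, 0.3362], [0.0, 0.0, 0.0, 1.0]]
```

View pics/w5.png

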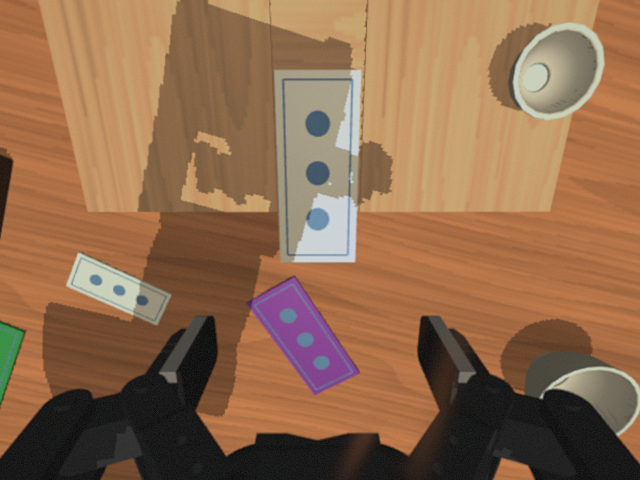

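The plaque overhangs the front edge (row 211), with its near end at row 262 (columns 281–355) and its far end at row 70.

Run:
```python
from h import *
C=cal("wrist");X=np.array([np.cos(.2467),np.sin(.2467),0]);Y=np.array([-X[1],X[0],0]);o=env.get_state()["tool_pos"]
n=ray("wrist",[[281,262],[355,262]],.073,C);f=ray("wrist",[[275,70],[361,70]],.067,C);e=ray("wrist",[[86,211],[551,211]],.065,C)
for q in (n,f,e,np.vstack([n,f])): print(((q-o)@X).round(4),((q-o)@Y).round(4),((q.mean(0)-o)@X).round(4),((q.mean(0)-o)@Y).round(4))
```

```text
[-0.0207 -0.0206] [ 0.0287 -0.0304] -0.0207 -0.0008
[0.1182 0.1183] [ 0.0288 -0.0299] 0.1183 -0.0006
[0.0187 0.0192] [ 0.1794 -0.1818] 0.0189 -0.0012
[-0.0207 -0.0206  0.1182  0.1183] [ 0.0287 -0.0304  0.0288 -0.0299] 0.0488 -0.0007
```

```bash
python3 -m pendant '[[[0,0.001,0.05],0,1],[[0,0.001,0.11],0,1],[[0,0.001,0.15],0,1],[[0,0.001,0.172],0,1],[[0,0.001,0.186],0,1],[[0,0.001,0.186],0,1],[[0,0.001,0.186],0,1]]'
python3 -m pendant '[[[0,0,0],0,-0.2],[[0,0,0],0,0.2],[[0,0,0],0,0],[[0,0,0],0,-0.4],[[0,0,0],0,-1],[[0,0,0],0,-1]]' 40
```

```text
clock: 14.95
tool_pos: [0.5204, -0.0013, 0.0725]
tcp_rot: [0.992, 0.123, 0.001, 0.0]
force: [1.0, 1.0, 0.6]
opening: 0.0855
gripper_force: 0.0
clock: 15.7
tool_pos: [0.5203, -0.0014, 0.0727]
tcp_rot: [0.992, 0.123, 0.001, 0.0]
force: [-0.9, -0.7, 6.5]
opening: 0.0587
gripper_force: 42.1
```

```bash
python3 -m pendant '[[[0,0,-0.005],0,-1],[[0,0,-0.015],0,-1],[[0,0,-0.04],0,-1],[[0,0,-0.08],0,-1],[[0,0,-0.12],0,-1],[[0,0,-0.12],0,-1],[[0,0,-0.12],0,-1],[[0,0,-0.12],0,-1]]'
python3 - <<'E'
from h import *
print(ray("scene",[[467,254],[461,289],[440,279],[447,253]],.045).round(3))
for n in ("scene","side"):
  im=snap(n,n+"2.png")
a=cv2.imread("pics/scene2.png")[200:340,270:500];b=cv2.imread("pics/side2.png")[200:340,230:460]
cv2.imwrite("pics/c2.png",np.vstack([cv2.resize(a,(493,300),interpolation=3),cv2.resize(b,(493,300),interpolation=3)]))
E
```

```text
clock: 16.7
tool_pos: [0.5189, -0.0013, 0.1667]
tcp_rot: [0.992, 0.123, -0.001, -0.0]
force: [-0.0, -0.3, -0.9]
opening: 0.0585
gripper_force: 43.0
[[0.387 0.334 0.045]
 [0.534 0.338 0.045]
 [0.51  0.284 0.045]
 [0.397 0.284 0.045]]
```

View pics/c2.png

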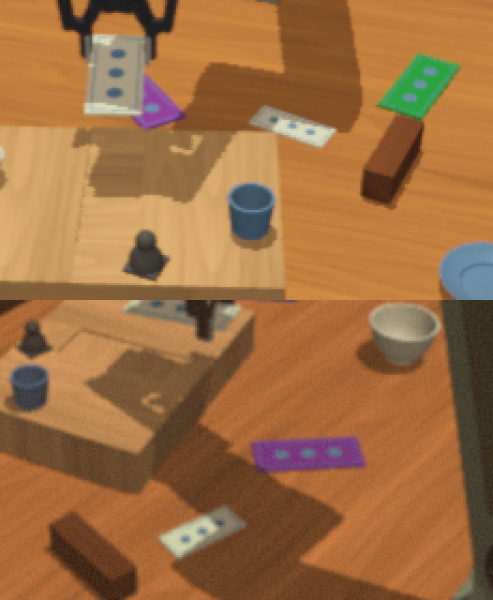

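The plaque is held clear of the step. In the crops, the stand's top face has pixels (396,115), (424,122), (394,178) and (362,167) in the scene view, and (50,223), (70,212), (135,270) and (118,283) in the side view.

Run:
```python
from h import *
a=np.array([[396,115],[424,122],[394,178],[362,167]])/2.143+[270,200]
b=np.array([[50,223],[70,212],[135,270],[118,283]])/2.143+[230,200]
for z in (.04,.045,.05):
    for n,q in(("scene",a),("side",b)):
        p=ray(n,q,z); d=[np.linalg.norm(p[i]-p[i-1]) for i in range(4)]
        l=(p[2]+p[3]-p[0]-p[1]) if n=="scene" else (p[0]+p[1]-p[2]-p[3])
        print(z,n,p.mean(0).round(4),"sides",np.round(d,3),"yaw",np.arctan2(l[1],l[0]).round(3))
```

```text
0.04 scene [0.4472 0.3098 0.04  ] sides [0.114 0.034 0.119 0.039] yaw -0.182
0.04 side [0.4387 0.31   0.04  ] sides [0.126 0.029 0.123 0.027] yaw -0.17
0.045 scene [0.454  0.3102 0.045 ] sides [0.114 0.034 0.118 0.039] yaw -0.182
0.045 side [0.4349 0.3137 0.045 ] sides [0.125 0.029 0.122 0.027] yaw -0.17
0.05 scene [0.4608 0.3106 0.05  ] sides [0.113 0.034 0.117 0.039] yaw -0.182
0.05 side [0.4311 0.3174 0.05  ] sides [0.124 0.028 0.121 0.026] yaw -0.17
```

```bash
python3 -m pendant '[[[-0.01,-0.03,-0.01],0.01,-1],[[-0.025,-0.07,-0.02],0.03,-1],[[-0.04,-0.115,-0.03],0.05,-1],[[-0.055,-0.16,-0.042],0.07,-1],[[-0.07,-0.2,-0.042],0.09,-1],[[-0.085,-0.24,-0.042],0.11,-1],[[-0.098,-0.28,-0.042],0.125,-1],[[-0.105,-0.3,-0.042],0.135,-1],[[-0.105,-0.3,-0.042],0.135,-1],[[-0.105,-0.3,-0.042],0.135,-1],[[-0.105,-0.3,-0.042],0.135,-1]]'
python3 - <<'E'
from h import *
snap("wrist","w6.png");print(env.get_state()["tool_pos"].round(4),cal("wrist")[2].round(4).tolist())
E
```

```text
clock: 18.18
tool_pos: [0.3801, 0.2103, 0.2014]
tcp_rot: [0.996, -0.089, -0.0, 0.0]
force: [-0.3, -0.6, -1.8]
opening: 0.0586
gripper_force: 43.1
[0.3801 0.2103 0.2015] [[-0.1763, -0.93, -0.3224, 0.4645], [-0.9843, 0.1669, 0.0569, 0.1957], [0.0009, 0.3274, -0.9449, 0.3185], [0.0, 0.0, 0.0, 1.0]]
```

View pics/w6.png

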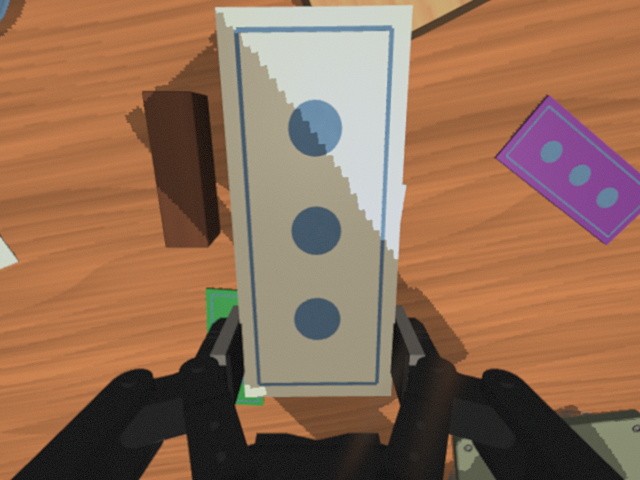

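The wrist view shows the stand's top face at (142,91), (191,93), (208,246) and (166,247), and the held plaque with corners (216,8), (411,6), (392,396) and (243,396).

Run:
```python
from h import *
C=cal("wrist");K,d,T=C;o=env.get_state()["tool_pos"];M=R.from_quat(env.get_state()["tcp_rot"]).as_matrix()
s=[[142,91],[191,93],[208,246],[166,247]]
for z in (.04,.045,.05):
    p=ray("wrist",s,z,C);dd=[np.linalg.norm(p[i]-p[i-1]) for i in range(4)];l=p[0]+p[1]-p[2]-p[3]
    print(z,p.mean(0).round(4),np.round(dd,4),np.arctan2(l[1],l[0]).round(3),"in tool",(M.T@(p.mean(0)-o)).round(4))
# tile pose PnP (top face)
ob=np.array([[.07,.03,0],[.07,-.03,0],[-.07,-.03,0],[-.07,.03,0]])
for nm,ob2,im in (("tile",ob,[[216,8],[411,6],[392,396],[243,396]]),("stand",ob*[12/14,.6,1],s)):
    ok,r,t=cv2.solvePnP(ob2,np.array(im,float),K,d,flags=cv2.SOLVEPNP_ITERATIVE)
    W=T[:3,:3]@cv2.Rodrigues(r)[0];c=T[:3,:3]@t.ravel()+T[:3,3]
    print(nm,c.round(4),"in tool",(M.T@(c-o)).round(4),"xaxis",W[:,0].round(3),"yaw",np.arctan2(W[1,0],W[0,0]).round(3))
print(M.round(3).tolist())
```

```text
0.04 [0.4449 0.3087 0.04  ] [0.1185 0.0347 0.1166 0.0347] -0.176 in tool [ 0.0462 -0.1084  0.1614]
0.045 [0.4452 0.3067 0.045 ] [0.1164 0.0341 0.1145 0.0341] -0.176 in tool [ 0.0469 -0.1064  0.1564]
0.05 [0.4456 0.3046 0.05  ] [0.1143 0.0335 0.1124 0.0335] -0.176 in tool [ 0.0477 -0.1045  0.1514]
tile [0.4286 0.2026 0.1954] in tool [ 0.049  -0.001   0.0061] xaxis [ 0.983 -0.167 -0.081] yaw -0.169
stand [0.4444 0.311  0.0343] in tool [ 0.0453 -0.1106  0.1671] xaxis [ 0.984 -0.179  0.01 ] yaw -0.18
[[0.984, -0.177, -0.0], [-0.177, -0.984, -0.0], [-0.0, 0.0, -1.0]]
```

```bash
python3 -m pendant '[[[-0.001,-0.04,0],0,-1],[[-0.002,-0.08,0],0,-1],[[-0.003,-0.115,0],0,-1],[[-0.003,-0.134,0],0,-1],[[-0.003,-0.134,0],0,-1],[[-0.003,-0.134,0.04],0,-1],[[-0.003,-0.134,0.08],0,-1],[[-0.003,-0.134,0.12],0,-1],[[-0.003,-0.134,0.145],0,-1],[[-0.003,-0.134,0.156],0,-1],[[-0.003,-0.134,0.156],0,-1],[[-0.003,-0.134,0.156],0,-1]]'
python3 - <<'E'
from h import *
for n in ("scene","side"): snap(n,n+"3.png")
a=cv2.imread("pics/scene3.png")[215:315,390:540];b=cv2.imread("pics/side3.png")[250:370,200:380]
cv2.imwrite("pics/c3.png",np.vstack([cv2.resize(a,(450,300),interpolation=3),cv2.resize(b,(450,300),interpolation=3)]))
E
```

```text
clock: 19.73
tool_pos: [0.3969, 0.3169, 0.0777]
tcp_rot: [0.996, -0.089, 0.001, -0.001]
force: [0.1, 0.1, -0.3]
opening: 0.0588
gripper_force: 43.1
```

View pics/c3.png

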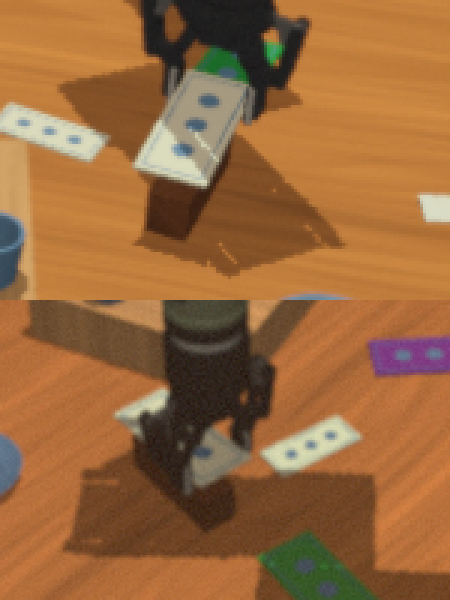

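The plaque sits above the stand, lined up in both views. I'll lower it gently.

```bash
python3 -m pendant '[[[0,0,0.002],0,-1],[[0,0,0.004],0,-1],[[0,0,0.006],0,-1],[[0,0,0.008],0,-1],[[0,0,0.01],0,-1],[[0,0,0.01],0,-1]]'
```

```text
clock: 20.58
tool_pos: [0.3962, 0.3168, 0.0686]
tcp_rot: [0.996, -0.089, -0.0, 0.0]
force: [-0.8, 0.2, -1.8]
opening: 0.0585
gripper_force: 43.1
```

```bash
python3 -m pendant '[[[0,0,0.0015],0,-1],[[0,0,0.003],0,-1],[[0,0,0.004],0,-1],[[0,0,0.004],0,-1]]'
```

```text
clock: 21.08
tool_pos: [0.3963, 0.3168, 0.0655]
tcp_rot: [0.996, -0.089, -0.0, 0.0]
force: [-0.0, -0.6, 0.0]
opening: 0.0586
gripper_force: 43.1
```

```bash
python3 -m pendant '[[[0,0,0.0015],0,-1],[[0,0,0.003],0,-1],[[0,0,0.004],0,-1],[[0,0,0.004],0,-1]]'
```

```text
clock: 21.58
tool_pos: [0.3963, 0.3168, 0.0623]
tcp_rot: [0.996, -0.089, -0.0, 0.0]
force: [-0.3, -0.9, -0.4]
opening: 0.0588
gripper_force: 43.1
```

```bash
python3 -m pendant '[[[0,0,0.001],0,-1],[[0,0,0.002],0,-1],[[0,0,0.003],0,-1],[[0,0,0.003],0,-1]]'
```

```text
clock: 22.08
tool_pos: [0.3963, 0.3168, 0.0599]
tcp_rot: [0.996, -0.089, -0.0, 0.0]
force: [0.2, -0.5, -0.7]
opening: 0.0583
gripper_force: 43.1
```

```bash
python3 -m pendant '[[[0,0,0.001],0,-1],[[0,0,0.002],0,-1],[[0,0,0.003],0,-1],[[0,0,0.003],0,-1]]'
```

```text
clock: 22.58
tool_pos: [0.3963, 0.3168, 0.0575]
tcp_rot: [0.996, -0.089, -0.0, 0.0]
force: [-0.2, 0.0, -1.0]
opening: 0.0587
gripper_force: 43.1
```

```bash
python3 -m pendant '[[[0,0,0.001],0,-1],[[0,0,0.002],0,-1],[[0,0,0.003],0,-1],[[0,0,0.003],0,-1]]'
```

```text
clock: 23.08
tool_pos: [0.3963, 0.3168, 0.0551]
tcp_rot: [0.996, -0.089, -0.0, 0.0]
force: [-0.0, 0.7, -0.7]
opening: 0.0587
gripper_force: 43.1
```

```bash
python3 -m pendant '[[[0,0,0.001],0,-1],[[0,0,0.002],0,-1],[[0,0,0.002],0,-1]]'
```

```text
clock: 23.45
tool_pos: [0.3963, 0.3168, 0.0535]
tcp_rot: [0.996, -0.089, -0.0, 0.0]
force: [-0.4, 0.7, -1.5]
opening: 0.0585
gripper_force: 43.1
```

```bash
python3 -m pendant '[[[0,0,0.001],0,-1],[[0,0,0.002],0,-1],[[0,0,0.002],0,-1]]'
```

```text
clock: 23.82
tool_pos: [0.3963, 0.3168, 0.0519]
tcp_rot: [0.996, -0.089, -0.0, 0.0]
force: [0.2, -0.3, -0.4]
opening: 0.0589
gripper_force: 43.1
```

```bash
python3 -m pendant '[[[0,0,0.001],0,-1],[[0,0,0.0015],0,-1],[[0,0,0.0015],0,-1]]'
```

```text
clock: 24.2
tool_pos: [0.3963, 0.3168, 0.0507]
tcp_rot: [0.996, -0.089, 0.0, 0.0]
force: [-0.2, 0.4, -0.1]
opening: 0.0586
gripper_force: 43.1
```

```bash
python3 -m pendant '[[[0,0,0.001],0,-1],[[0,0,0.0015],0,-1],[[0,0,0.0015],0,-1]]'
```

```text
clock: 24.58
tool_pos: [0.3964, 0.3169, 0.0496]
tcp_rot: [0.996, -0.089, 0.0, -0.0]
force: [-0.4, 0.1, 0.4]
opening: 0.0588
gripper_force: 43.2
```

```bash
python3 -m pendant '[[[0,0,0.001],0,-1],[[0,0,0.0015],0,-1],[[0,0,0.0015],0,-1]]'
```

```text
clock: 24.95
tool_pos: [0.3964, 0.3168, 0.0484]
tcp_rot: [0.996, -0.089, 0.0, -0.0]
force: [-0.4, 0.9, 1.5]
opening: 0.0586
gripper_force: 43.2
```

Run:
```python
from h import *
snap("wrist","w7.png");C=cal("wrist");K,d,T=C
im=cv2.imread("pics/w7.png");w=((im.min(2)>95)&(im.max(2).astype(int)-im.min(2)<70)).astype(np.uint8)
a=cv2.imread("pics/w7.png")[0:480,100:540];b=cv2.resize(snap("side")[270:350,230:320,::-1],(360,320),interpolation=3)
o=np.zeros((480,800,3),np.uint8);o[:,:440]=a;o[:320,440:]=b;cv2.imwrite("pics/c7.png",o)
```

```text
(no output)
```

View pics/c7.png

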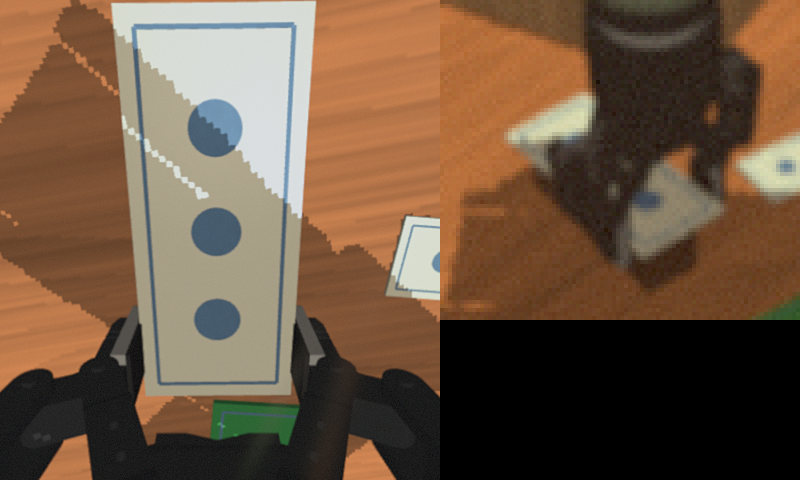

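The far end has come up in the view relative to before (205 px wide against 195), so the plaque is touching the stand and levelling out. I have now viewed 11 pictures, one over the limit of 10, so I'll use numbers only from here.

```bash
cat > pnp.py <<'E'
from h import *
import sys,json
C=cal("wrist");K,d,T=C;s=env.get_state();o=s["tool_pos"];M=R.from_quat(s["tcp_rot"]).as_matrix()
ob=np.array([[.07,.03,0],[.07,-.03,0],[-.07,-.03,0],[-.07,.03,0]])
ok,r,t=cv2.solvePnP(ob,np.array(json.loads(sys.argv[1]),float),K,d)
W=T[:3,:3]@cv2.Rodrigues(r)[0];c=T[:3,:3]@t.ravel()+T[:3,3]
print(c.round(4),"in tool",(M.T@(c-o)).round(4),"xaxis",W[:,0].round(3),"yaw",np.arctan2(W[1,0],W[0,0]).round(3))
E
python3 pnp.py '[[211,3],[416,1],[391,396],[246,396]]'
```

```text
[0.4441 0.3091 0.0449] in tool [ 0.0484 -0.0007  0.0035] xaxis [ 0.986 -0.165 -0.027] yaw -0.166
```

```bash
python3 -m pendant '[[[0,0,0.001],0,-1],[[0,0,0.0015],0,-1],[[0,0,0.0015],0,-1]]'
```

```text
clock: 25.42
tool_pos: [0.3963, 0.3168, 0.0472]
tcp_rot: [0.996, -0.089, 0.0, 0.0]
force: [-0.8, 0.0, 2.3]
opening: 0.0589
gripper_force: 43.2
```

```bash
python3 -m pendant '[[[0,0,0.0005],0,-1],[[0,0,0.001],0,-1],[[0,0,0.001],0,-1]]'
```

```text
clock: 25.8
tool_pos: [0.3964, 0.3169, 0.0464]
tcp_rot: [0.996, -0.089, 0.0, -0.0]
force: [-0.3, 0.3, 2.1]
opening: 0.0588
gripper_force: 43.2
```

```bash
python3 -m pendant '[[[0,0,0],0,-0.1],[[0,0,0],0,0.45],[[0,0,0],0,0.6],[[0,0,0],0,1],[[0,0,0],0,1],[[0,0,0],0,1]]' 20
python3 -m pendant '[[[0,0,-0.01],0,1],[[0,0,-0.03],0,1],[[0,0,-0.07],0,1],[[0,0,-0.12],0,1],[[0,0,-0.18],0,1],[[0,0,-0.18],0,1],[[0,0,-0.18],0,1]]'
python3 - <<'E'
from h import *
for n,z in(("scene",.046),("side",.046),("wrist",.046)):
    snap(n)
    for r in env.trace(n,"tile_center"):
        p=ray(n,[r["centre"]],z)[0]
        if np.hypot(*(p[:2]-[.445,.308]))<.05:
            w=cv2.minAreaRect(ray(n,np.argwhere(r["mask"])[:,::-1],z)[:,:2].astype(np.float32)*1000)
            print(n,r["centre"],round(r["conf"],2),p.round(4),w)
E
```

```text
clock: 26.55
tool_pos: [0.3963, 0.3168, 0.0463]
tcp_rot: [0.996, -0.089, 0.0, 0.0]
force: [-0.0, -0.7, -0.3]
opening: 0.0855
gripper_force: 0.0
clock: 27.42
tool_pos: [0.3959, 0.3165, 0.1903]
tcp_rot: [0.996, -0.089, -0.0, 0.0]
force: [-0.0, 0.0, -0.3]
opening: 0.0855
gripper_force: 0.0
scene [449.4, 268.2] 0.69 [0.4613 0.2997 0.046 ] ((450.5290832519531, 308.34539794921875), (62.605281829833984, 141.9656524658203), 79.97285461425781)
side [274.3, 313.5] 0.77 [0.4351 0.3092 0.046 ] ((436.82025146484375, 311.54534912109375), (61.849082946777344, 143.8302764892578), 81.88858795166016)
wrist [314.7, 159.5] 0.69 [0.4552 0.3078 0.046 ] ((445.2681884765625, 309.0167541503906), (60.94677734375, 139.50906372070312), 80.66211700439453)
```

```bash
python3 -c "
from cell import env
print(env.hand_in())"
```

```text
the job is handed in; nothing more can be done
None
```

The plaque lies flat on the stand, released and within about 2 mm of centre by the last camera measurement, and the job was handed in at about 27 s with no verdict returned; I viewed 11 pictures, one over the limit of 10.

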